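# Telescope the nesting shelf cubbies together

## Robot

A 7-joint arm with a two-finger parallel gripper is mounted at the origin on the work surface. World frame = base frame: x ahead of the robot, y to its left, z up, the work surface at z = 0. Lengths are in m, angles in rad, forces in N, time in s.
With the tool pointing down it reaches from about 0.4 to 0.75 m from the base axis. Payload 19.5 kg.
Tool frame: the origin (TCP) lies on the centre line of the jaws, within the pads' length; the fingertips stand 25 mm ahead of it and the grasp point (between the pads) lies 6 mm ahead of it; z points along the fingers, y is the line along which they close (so a half turn about z gives the same grasp; the last joint's range is limited). The gripper opens to 85 mm and grips with 20 to 120 N. Pads are 22 mm wide; open, the fingers measure 114 mm over their backs; the gripper's body (76 mm by 85 mm) begins 54 mm behind the grasp point. The pads swing forward as they close: fully open they stand 13 mm farther back than shut.
Start: joints at [-1.376, 0.707, -0.028, 1.485, 0.022, 0.951, -0.075], TCP at [0.135, 0.559, 0.256] pointing down, gripper open.
Joint ranges: [-2.71, 2.71], [-0.32, 2.16], [-1.57, 1.52], [0, 2.45], [-1.46, 4.6], [0, 2.02], [-2.83, 2.83]. Speed limits (rad/s): [1.89, 1.89, 2.57, 2.57, 3.01, 3.01, 3.01].

## Interface

Orientations are given as a unit quaternion [w, x, y, z].
In Python, from workcell import robot gives the robot as it stands. Calls block until the motion is done:
- robot.move_to(position, orientation): joint-space move of the TCP to a pose.
- robot.move_linear(position, ori=None, rate=0.15, f_stop=None): straight line of the TCP; ori=None keeps the orientation; rate is the mean speed in m/s. With f_stop (N) it stops when the force on the tool has changed by that much, and returns True; else False.
- robot.goto_joints(angles): joint-space move.
- robot.ungrasp() and robot.gripper_close(): open the fingers fully, or close them until they stop; the grip force is fixed at half the most.
- robot.wait(seconds).
- robot.inverse_kinematics(position, orientation): joint angles nearest the present ones, or None.
- robot.read_camera(name): name is "scene" or "top" or "wrist"; returns (picture, depth): 400x640x3 uint8, red, green, blue; 400x640 float32, m along the optical axis (not along the pixel's ray), 0 where there is no reading.
- robot.get_calibration(name): a dict with "vfov" (degrees; the focal length in pixels is half the picture's height over the tangent of half this angle, whatever the lens; pixels are square), "cx", "cy" (the principal point, pixels), "dist" ([k1, k2, p1, p2, k3] as OpenCV has them; the pictures are not rectified), "xyz" and "attitude" of the camera in the world. Camera axes: x right, y down, z forward; pixel columns grow to the right and rows downward; lengths in m; the calibration is good to about 2 mm. A picture is of the moment at which its call begins: read the wrist's pose just before it. get_calibration takes no time and is no camera call; for the wrist camera it gives the pose at the moment of the call.
A pose or a line that the arm cannot do raises robot.PlanningError and nothing moves.
- robot.sign_off(): hands the job in; it is judged then, once.
Readings, each from a call of its own:
- robot.get_t(): time.
- robot.get_joint_pos(): joint angles.
- robot.get_joint_velocities(): joint speeds.
- robot.get_joint_torque(): joint torques, N m.
- robot.get_tcp_pos(): TCP position.
- robot.get_ee_rot(): TCP orientation.
- robot.get_force(): force on the tool from outside, world axes, zero at the start.
- robot.get_ft_torque(): the same for the moment, N m.
- robot.get_grip_width(): finger opening in m.
- robot.get_finger_force(): force on a finger pad.
Only numpy, scipy, OpenCV 4.12 (cv2) and the standard library are available. Lean on these libraries where they do the work, as an engineer would, in place of code of your own. Each camera call takes 0.05 s, during which the arm holds its last target. There are 200 camera calls.

## Task

Tidy up the nesting cubbies on the entry shelf: slide the loose green cubby, closed back first, into the cream one, and keep pushing until it is fully home and the cream one is fully home in the wooden one too, then lean on it for a moment against the end stop with about 15 N, clearly more than the felt drag, without ramming it. Keep the green cubby flat on the shelf, and leave the charging stand, dish, sunglasses case and lock key where they are.

Things in the scene. Friction and masses are not known exactly. Their poses are not given: they have to be found in the camera images.
- shelf: Teak board, 460 (x) x 900 (y) x 18 mm thick, fixed, lying on the work surface; a lip 12 mm wide stands 12 mm above the board all round. Origin: centre of its underside (its top is 18 mm higher). Everything stands on it.
- large_cubby: Wooden outer cubby, fixed to the shelf: a bottomless cover of roof, two side walls and a back panel. 110 mm long (its x axis), 118 mm wide (y), 82 mm high; roof and sides 6 mm, back panel 10 mm thick. Origin: centre of its footprint, on the shelf. +x points to its closed back, the mouth is at -x.
- mid_cubby (a joint): How far the cream middle cubby (bottomless, same shape: 110 long, 104 wide, 73 mm high, roof and sides 7 mm, back panel 10 mm) is drawn out of the large one, in m: 0 is fully home (it then still stands 10 mm proud of the large cubby's mouth), 0.040 fully drawn. It slides along the large cubby's x axis in felt runners: about 6 N of steady drag, and then a hard stop at 0.
- mid_mouth (a point): Middle of the cream cubby's mouth, at shelf level; x points inwards to its back, y across. The mouth is 90 mm wide and 65 mm high above the shelf, and 100 mm deep to the inner face of the back panel.
- small_cubby: Green loose cubby, the smallest, same shape and bottomless: 110 mm long (x), 84 mm wide (y), 62 mm high, roof and sides 8 mm, back panel 10 mm, about 0.25 kg. Origin: centre of its footprint, on the shelf. +x points to its closed back, which goes in first. Home in the cream one, it stands 10 mm proud of the cream mouth. Too wide to be grasped across; push it.
- small_back (a point): Middle of the green cubby's closed back (outer face), at shelf level; x points out of the back.
- small_mouth (a point): Middle of the green cubby's open end, at shelf level; the end faces of its walls and roof here are 8 mm thick.
- charging_stand: Charcoal charging stand, base 85 x 80 mm, 120 mm high, loose. Bystander.
- dish: Mustard ceramic dish, 110 mm across, 32 mm high, loose. Bystander.
- sunglasses_case: Clear plastic sunglasses case, 66 (x) x 162 (y) x 44 mm, lid shut, loose. Bystander.
- lock_key: Folded steel bike lock key, 105 (x) x 30 (y) x 9 mm, loose, lying flat. Bystander.

How it is judged:
On the way, in this order (a step that is already met when the one before it is completed fails the run):
1. the green cubby's back has entered the cream cubby's mouth (x of small_back in the frame of mid_mouth above 0.015 m and y of small_back in the frame of mid_mouth between -0.006 and 0.006 m), for 0.05 s.
2. both cubbies are home and the green one is pressed against the stop with more than 11 N (x of small_back in the frame of mid_mouth above 0.0965 m and value of joint mid_cubby below 0.0025 m and contact force between any of the fingers, the arm and small_cubby above 11 N), for 0.05 s.
At the end, for the whole second after the job is handed in: The green cubby's back stands within 3.5 mm of the cream cubby's back panel, centred within 5 mm, square within 0.07 rad, flat on the shelf within 0.04 rad and at rest; the cream cubby is within 2.5 mm of fully home in the wooden one (x of small_back in the frame of mid_mouth above 0.0965 m and y of small_back in the frame of mid_mouth between -0.005 and 0.005 m and angle between the x axis of small_cubby and the x axis of large_cubby, either way round below 0.07 rad and angle between small_cubby's own z axis and vertical below 0.04 rad and value of joint mid_cubby below 0.0025 m and linear speed of small_cubby below 0.01 m/s); the robot touches nothing.
It fails at once if the green cubby is shoved with more than 40 N (contact force between any of the fingers, the arm and small_cubby above 40 N).
It fails at once if the green cubby is tipped by more than 0.25 rad (angle between small_cubby's own z axis and vertical above 0.25 rad).
It fails at once if a bystander is moved by more than 15 mm (distance of any of charging_stand, dish, sunglasses_case, lock_key from where it was at the start of the episode above 0.015 m).
It also fails if it takes over 61 s, if anything falls off the work surface, if the arm or the gripper's body presses on something with over 40 N, if the wrist force passes 120 N, or if a joint passes its speed limit or range.

## Working session

There is one attempt and no reset: what is moved stays moved. The work goes in short steps, each a Python script; the robot and the scene stay as the last script left them, time stands still between calls to the robot, and variables do not carry over. Pictures are saved under pics/ and viewed, at most 10 in all, crops included, and the job is handed in when it is done.

```bash
mkdir -p pics; ls
cat > h.py <<'E'
import numpy as np, cv2
from workcell import robot
from scipy.spatial.transform import Rotation as R
def cam(n):
    c=robot.get_calibration(n); im,d=robot.read_camera(n); return c,im,d
def K(c):
    f=200/np.tan(np.radians(c['vfov'])/2); return np.array([[f,0,c['cx']],[0,f,c['cy']],[0,0,1.]])
def rot(c):
    a=np.array(c['attitude'],float)
    return R.from_quat(a[[1,2,3,0]]).as_matrix() if a.size==4 else a.reshape(3,3)
def cloud(c,d):
    v,u=np.mgrid[0:400,0:640]; p=np.stack([u,v],-1).reshape(-1,1,2).astype(np.float64)
    n=cv2.undistortPoints(p,K(c),np.array(c['dist'],float)).reshape(400,640,2)
    P=np.dstack([n[...,0]*d,n[...,1]*d,d]); return P@rot(c).T+np.array(c['xyz'])
E
python3 - <<'E'
from h import *
for n in ['scene','top']:
    c,im,d=cam(n); print(n,c); cv2.imwrite(f'pics/{n}.png',im[...,::-1]); np.savez(f'{n}.npz',im=im,d=d,P=cloud(c,d))
print(robot.get_ee_rot(),robot.get_tcp_pos(),robot.get_t())
E
```

```text
pics
scene {'vfov': 47.78451246887301, 'cx': 325.7976411911003, 'cy': 204.13733209213135, 'dist': array([-0.09918496,  0.        ,  0.        ,  0.        ,  0.        ]), 'xyz': array([ 1.3074767 , -0.21866518,  0.89098136]), 'attitude': array([-0.28557549,  0.75518971,  0.5486167 , -0.21715166])}
top {'vfov': 46.33115738058198, 'cx': 319.0462607389758, 'cy': 203.04488306667196, 'dist': array([-0.12105747,  0.        ,  0.        ,  0.        ,  0.        ]), 'xyz': array([ 0.42571931, -0.00478783,  1.27903288]), 'attitude': array([ 0.0563058 , -0.70400015,  0.70639433, -0.04712207])}
[-3.23021853e-05  1.18093140e-01  9.93002414e-01 -4.63291425e-04] [0.13483431 0.55876809 0.25589864] 0.1
```

View pics/scene.png

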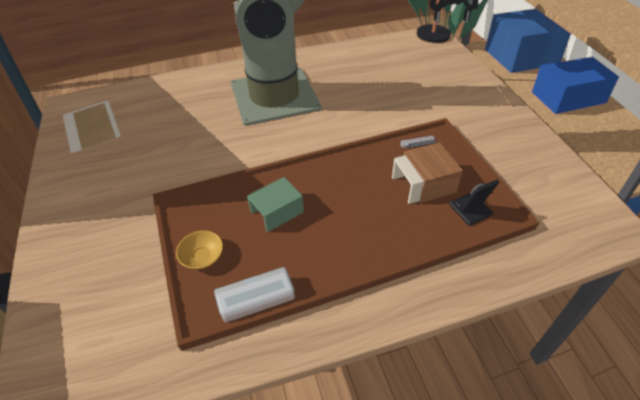

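View pics/top.png

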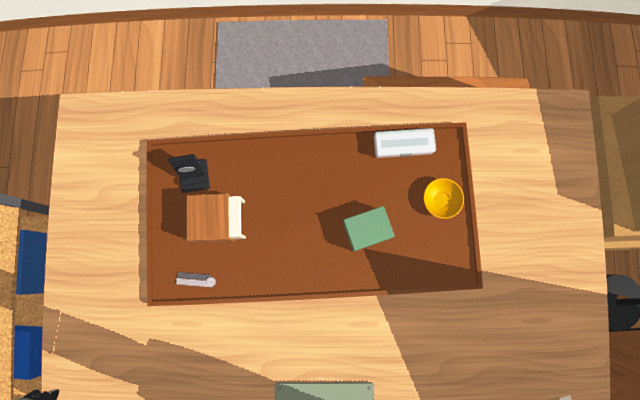

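The cream/wood cubbies are at the left of the top view (215,217), with the mouth facing right. The green one is at (369,229), turned about 20°. In the scene view its open end seems to face left, away from the cream mouth. Next I'll measure from depth.

```bash
cat > m.py <<'E'
from h import *
def rect(P,mask,zlo,zhi):
    m=mask&(P[...,2]>zlo)&(P[...,2]<zhi)
    q=P[m]; (c,s,a)=cv2.minAreaRect((q[:,:2]*1000).astype(np.float32))
    return np.round(c,1),np.round(s,1),round(a,1),round(float(np.median(q[:,2])),4),len(q)
def masks(im):
    h=cv2.cvtColor(im,cv2.COLOR_RGB2HSV); H,S,V=[h[...,i].astype(int) for i in range(3)]
    return dict(green=(H>55)&(H<90)&(S>50), cream=(S<60)&(V>150), all=H>=0)
E
python3 - <<'E'
from m import *
for n in ['top','scene']:
    z=np.load(n+'.npz'); P,im=z['P'],z['im']; M=masks(im)
    on=(P[...,0]>.3)&(P[...,0]<.8)&(abs(P[...,1])<.5)
    print(n,'green',rect(P,M['green']&on,.07,.095))
    print('cream',rect(P,M['cream']&on&(P[...,1]>.1)&(P[...,0]<.6),.08,.1))
    print('wood',rect(P,on&(P[...,1]>.1)&(P[...,0]<.65)&(P[...,0]>.35),.0965,.106))
    sh=on&(P[...,2]<.03)&(P[...,2]>.01); print('shelfz',np.median(P[sh][:,2]))
z=np.load('scene.npz'); cv2.imwrite('pics/gc.png',cv2.resize(z['im'][165:240,230:480,::-1],None,fx=3.2,fy=3.2,interpolation=cv2.INTER_CUBIC))
z=np.load('top.npz')
a=z['im'][180:265,150:410,::-1]; cv2.imwrite('pics/tc.png',cv2.resize(a,None,fx=3,fy=3,interpolation=cv2.INTER_CUBIC))
P=z['P']
for u,v in [(345,222),(386,207),(394,235),(354,250),(187,195),(228,195),(228,240),(187,240),(243,197),(243,238),(207,161),(207,190),(178,155),(424,198),(464,198),(375,131),(436,155),(205,282),(215,283)]: print(u,v,P[v,u].round(3))
E
```

```text
top green (array([ 537.8, -116.2]), array([ 81.9, 109.6]), 18.9, 0.0822, 1325)
cream (array([558. , 227.7]), array([82.9, 30.2]), 1.1, 0.0936, 391)
wood (array([565.7, 282.7]), array([117.3, 141.1]), 1.8, 0.1019, 1853)
shelfz 0.020220680456372375
scene green (array([ 542.9, -120.7]), array([ 82. , 108.7]), 16.5, 0.0783, 837)
cream (array([557.6, 226.2]), array([84.8, 35.1]), 0.9, 0.0903, 313)
wood (array([566.3, 295.2]), array([121.2, 112.2]), 2.3, 0.0991, 1277)
shelfz 0.017331836593193817
345 222 [ 0.553 -0.056  0.082]
386 207 [ 0.6   -0.171  0.02 ]
394 235 [ 0.523 -0.191  0.022]
354 250 [ 0.483 -0.081  0.037]
187 195 [0.635 0.376 0.023]
228 195 [0.622 0.245 0.098]
228 240 [0.509 0.251 0.054]
187 240 [0.505 0.347 0.104]
243 197 [0.629 0.22  0.021]
243 238 [0.517 0.219 0.015]
207 161 [0.732 0.324 0.019]
207 190 [0.648 0.32  0.024]
178 155 [0.749 0.407 0.024]
424 198 [ 0.619 -0.269  0.052]
464 198 [ 0.623 -0.387  0.022]
375 131 [ 0.812 -0.145  0.027]
436 155 [ 0.746 -0.315  0.016]
205 282 [0.398 0.317 0.028]
215 283 [0.395 0.291 0.023]
```

View pics/gc.png

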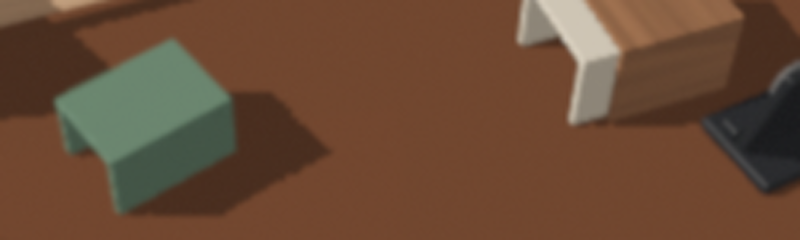

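View pics/tc.png

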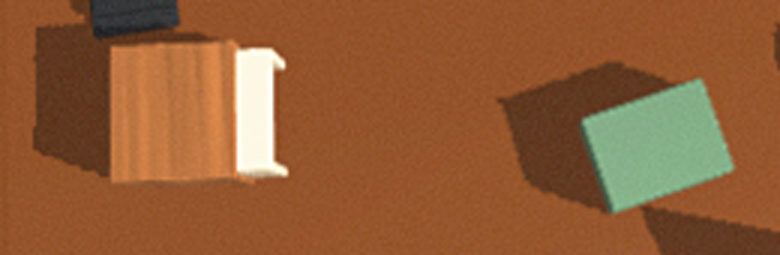

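The open end of the green one faces away from the cream mouth, so its back points the right way, yawed about 17°. The corners in crop tc are (585,120), (703,80), (733,170) and (612,212). I'll take wrist close-ups for accuracy on the way.

```bash
cat >> h.py <<'E'
def q(h):  # tool down, tool y at heading h deg
    a=np.radians((h+90)/2); return [0,np.cos(a),np.sin(a),0]
E
python3 - <<'E'
from h import *
for n,p in [('w1',[.52,.2,.33]),('w2',[.50,-.10,.33])]:
    robot.move_to(p,q(91)); c,im,d=cam('wrist'); print(c['xyz'],c['vfov'],c['dist'],robot.get_t(),robot.get_joint_pos().round(2))
    P=cloud(c,d); np.savez(n+'.npz',im=im,P=P,d=d,c=np.array(c,dtype=object))
a,b=[np.load(n+'.npz')['im'][...,::-1] for n in('w1','w2')]
cv2.imwrite('pics/w1.png',a); cv2.imwrite('pics/w2.png',b)
E
```

```text
[0.45332615 0.20035287 0.44555724] 70.11233254911103 [-0.02128482  0.          0.          0.          0.        ] 2.075 [-0.36  0.6  -0.12  1.42  0.08  1.12  1.09]
[ 0.43407292 -0.09927037  0.44562713] 70.11233254911103 [-0.02128482  0.          0.          0.          0.        ] 3.275 [ 0.21  0.53 -0.14  1.59  0.08  1.03  1.64]
```

View pics/w1.png

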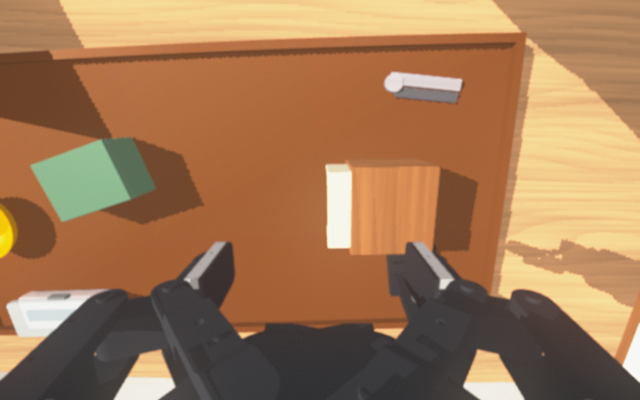

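View pics/w2.png

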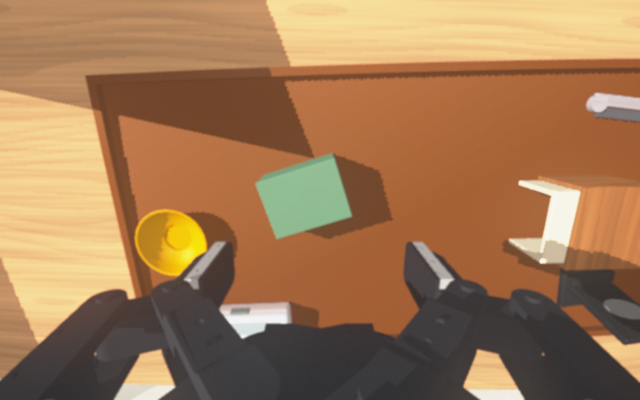

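w1 shows the wood roof at u350–439, v161–253, with the cream strip at u327–350, v165–248. w2 shows the green roof with corners at (257,183), (332,157), (351,215) and (277,238). I'll fit these by intersecting rays with the known roof planes.

```bash
cat >> m.py <<'E'
def plane(c,z):
    P=cloud(c,np.ones((400,640))); o=np.array(c['xyz']); r=P-o
    return o+r*((z-o[2])/r[...,2])[...,None]
def fit(c,mask,z):
    mask=cv2.morphologyEx(mask.astype(np.uint8),cv2.MORPH_OPEN,np.ones((3,3)))
    n,l,s,_=cv2.connectedComponentsWithStats(mask); i=1+np.argmax(s[1:,4])
    k,_=cv2.findContours((l==i).astype(np.uint8),cv2.RETR_EXTERNAL,cv2.CHAIN_APPROX_NONE)
    X=plane(c,z)[l==i][:,:2]*1000; (ce,sz,a)=cv2.minAreaRect(X.astype(np.float32))
    m=X.mean(0); w,v=np.linalg.eigh(np.cov((X-m).T)); L=np.sqrt(12*w) # moments
    return dict(rect=np.round((*ce,*sz,a),1).tolist(),mean=m.round(1).tolist(),L=L.round(1).tolist(),major=round(np.degrees(np.arctan2(v[1,1],v[0,1]))%180,2),s=s[i].tolist())
E
cat > m2.py <<'E'
from m import *
def green(c,im):
    h=cv2.cvtColor(im,cv2.COLOR_RGB2HSV); g=(h[...,0]>55)&(h[...,0]<90)&(h[...,1]>50)
    V=h[...,2]; t=np.percentile(V[g],60); return fit(c,g&(V>t-22),.080)
def wood(c,im,P):
    h=cv2.cvtColor(im,cv2.COLOR_RGB2HSV); b=(P[...,2]>.075)&(P[...,2]<.12)&(P[...,1]>.15)&(P[...,0]<.66)&(P[...,0]>.48)
    cr=b&(h[...,1]<70)&(h[...,2]>170); wo=b&(h[...,1]>90)&(P[...,2]>.09)
    return fit(c,wo,.100),fit(c,cr,.091)
E
python3 - <<'E'
from m2 import *
for n in('w1','w2'):
    z=np.load(n+'.npz',allow_pickle=True); c=z['c'].item(); print(n,green(c,z['im'])); 
    print(*wood(c,z['im'],z['P']),sep='\n')
t=np.load('top.npz'); c=robot.get_calibration('top'); print(green(c,t['im']));print(*wood(c,t['im'],t['P']),sep='\n')
E
```

```text
w1 {'rect': [536.6, -113.8, 80.2, 105.6, 18.8], 'mean': [535.4, -113.1], 'L': [80.0, 105.3], 'major': np.float64(109.05), 's': [33, 141, 96, 79, 4551]}
{'rect': [563.8, 298.0, 118.3, 109.5, 2.1], 'mean': [559.3, 296.7], 'L': [105.9, 116.3], 'major': np.float64(155.9), 's': [350, 166, 90, 89, 7222]}
{'rect': [565.8, 229.1, 104.6, 29.8, 2.6], 'mean': [563.9, 229.1], 'L': [30.3, 105.4], 'major': np.float64(2.74), 's': [327, 171, 24, 77, 1783]}
w2 {'rect': [535.0, -116.5, 83.0, 105.8, 18.7], 'mean': [533.6, -116.1], 'L': [82.5, 105.5], 'major': np.float64(108.6), 's': [258, 158, 92, 79, 4762]}
{'rect': [563.2, 291.4, 120.5, 114.4, 2.9], 'mean': [564.2, 285.0], 'L': [93.1, 122.5], 'major': np.float64(23.62), 's': [561, 185, 79, 85, 5633]}
{'rect': [564.7, 223.8, 105.6, 44.7, 2.0], 'mean': [562.7, 226.4], 'L': [38.8, 107.4], 'major': np.float64(2.43), 's': [534, 189, 46, 74, 2024]}
{'rect': [537.3, -117.9, 82.3, 107.0, 18.8], 'mean': [537.3, -117.3], 'L': [81.9, 106.4], 'major': np.float64(110.12), 's': [345, 207, 48, 43, 1307]}
{'rect': [564.9, 298.0, 117.6, 109.4, 1.5], 'mean': [564.4, 297.2], 'L': [110.1, 117.7], 'major': np.float64(170.17), 's': [186, 194, 43, 47, 1916]}
{'rect': [567.2, 227.1, 102.0, 31.1, 1.4], 'mean': [566.8, 228.2], 'L': [31.4, 104.2], 'major': np.float64(1.81), 's': [229, 197, 13, 40, 479]}
```

Run:
```python
from m2 import *
robot.gripper_close()
Q=q(92.1)
robot.move_to([.445,-.086,.13],Q); robot.move_linear([.445,-.086,.058])
print(robot.get_force().round(1))
robot.move_linear([.488,-.084,.058],rate=.06); print(robot.get_force().round(1),robot.get_tcp_pos())
robot.move_linear([.445,-.086,.058]); robot.move_linear([.45,-.10,.33])
c,im,d=cam('wrist'); print(green(c,im)); c,im,d=cam('top');print(green(c,im)); cv2.imwrite('pics/s1.png',im[...,::-1]); print(robot.get_t())
```

```text
[ 0.2 -0.8  0.6]
[-0.3  0.4 -0.2] [ 0.48784759 -0.08405849  0.05807088]
{'rect': [550.1, -120.5, 81.0, 105.9, 12.1], 'mean': [538.9, -134.9], 'L': [57.2, 114.7], 'major': np.float64(124.94), 's': [258, 212, 80, 64, 2263]}
{'rect': [573.5, -117.6, 43.6, 106.0, 12.1], 'mean': [580.4, -120.2], 'L': [36.8, 118.8], 'major': np.float64(100.75), 's': [348, 203, 42, 24, 412]}
8.8833
```

```bash
cat >> m2.py <<'E'
def green2(c,im,x0=None,z=.08):
    """pose from the contour of the whole green mask's roof: fit 84x110 roof by edges of both lit/shaded roof"""
    h=cv2.cvtColor(im,cv2.COLOR_RGB2HSV); g=((h[...,0]>55)&(h[...,0]<95)&(h[...,1]>45)).astype(np.uint8)
    P=plane(c,z)[...,:2]*1000
    return g,P
E
python3 - <<'E'
from m2 import *
robot.ungrasp()
Q=q(92.1)
robot.move_to([.465,-.124,.13],Q); robot.move_linear([.465,-.124,.055])
robot.move_linear([.522,-.122,.055],rate=.06); print(robot.get_force().round(1),robot.get_tcp_pos())
robot.move_linear([.465,-.124,.055]); robot.move_linear([.47,-.10,.33])
c,im,d=cam('wrist'); P=cloud(c,d); print(green(c,im)); print(*wood(c,im,P),sep='\n'); cv2.imwrite('pics/s2.png',im[...,::-1]); np.savez('s2.npz',im=im,P=P,d=d,c=np.array(c,dtype=object)); print(robot.get_t())
E
```

```text
[-0.   0.4  0.2] [ 0.52189784 -0.12208407  0.05502548]
{'rect': [573.4, -127.0, 80.3, 106.0, 2.2], 'mean': [572.2, -127.0], 'L': [81.7, 105.8], 'major': np.float64(92.47), 's': [257, 219, 78, 54, 4101]}
{'rect': [562.7, 293.5, 119.3, 116.0, 2.0], 'mean': [562.8, 289.6], 'L': [102.4, 121.7], 'major': np.float64(26.29), 's': [555, 213, 85, 81, 5829]}
{'rect': [564.8, 223.6, 107.2, 44.7, 2.0], 'mean': [562.1, 226.2], 'L': [38.8, 107.7], 'major': np.float64(2.54), 's': [528, 215, 46, 72, 1902]}
14.8167
```

View pics/s2.png

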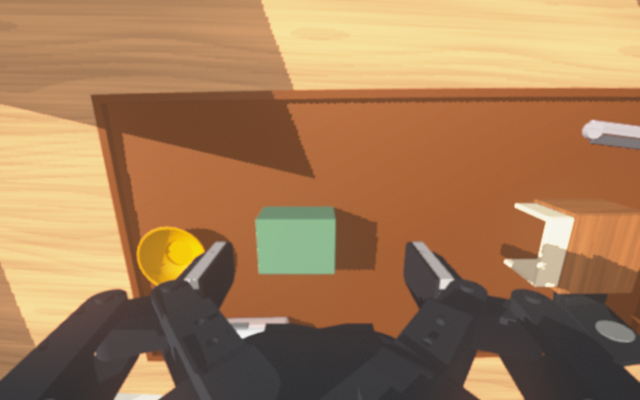

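The green cubby is now square at about 92°, still some 5 mm short in x. Next I'll push it to just short of the mouth and look again.

Run:
```python
from m2 import *
robot.gripper_close()
z=.078
s=np.array([.5785,-.215]); 
for h in (2.1,182.1):
    try: robot.move_to([s[0],s[1],.15],q(h)); print(h); break
    except robot.PlanningError as e: print(h,e)
robot.move_linear([*s,z])
e=s+.267*np.array([-.0367,1]); robot.move_linear([*e,z],rate=.09); print(robot.get_force().round(1),robot.get_tcp_pos())
robot.move_linear([*(e-[0,.03]),z]); robot.move_linear([.56,.0,.2])
robot.move_to([.49,.17,.33],q(92.1))
c,im,d=cam('wrist'); P=cloud(c,d); print(green(c,im)); print(*wood(c,im,P),sep='\n'); cv2.imwrite('pics/s3.png',im[...,::-1]); np.savez('s3.npz',im=im,P=P,d=d,c=np.array(c,dtype=object)); print(robot.get_t())
```

```text
2.1
[-0.3 -0.7  0.1] [0.56869833 0.05189253 0.07800189]
{'rect': [565.1, 119.0, 81.4, 105.1, 1.9], 'mean': [560.0, 114.4], 'L': [72.9, 103.9], 'major': np.float64(112.72), 's': [240, 198, 79, 57, 3827]}
{'rect': [562.8, 297.2, 117.6, 109.1, 2.0], 'mean': [558.8, 297.8], 'L': [107.6, 116.2], 'major': np.float64(18.71), 's': [371, 191, 91, 85, 6842]}
{'rect': [565.2, 229.0, 105.7, 31.6, 2.5], 'mean': [562.5, 229.0], 'L': [31.1, 105.3], 'major': np.float64(2.85), 's': [349, 194, 26, 75, 1732]}
22.6667
```

View pics/s3.png

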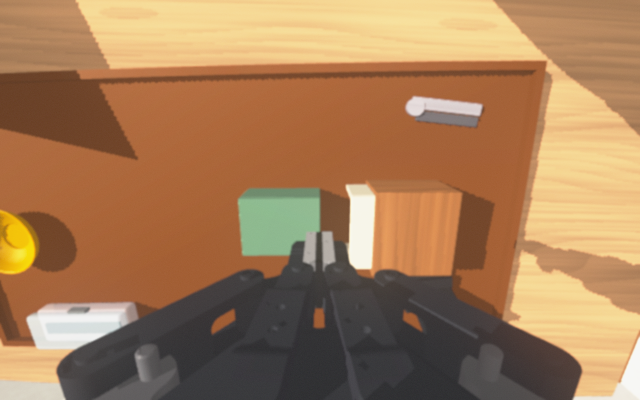

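The green cubby sits at u240–320 with the cream mouth at u≈348. It's square, but about 4 mm short in x, so I'll nudge it with the open fingers and re-measure from edge profiles.

```bash
cat > edge.py <<'E'
from m2 import *
from scipy.ndimage import map_coordinates
def edges(c,im,y,zs,x0,x1,chan=None):
    """gray profile along x at given y on plane z: strongest edges' x (mm)"""
    xs=np.arange(x0,x1,.25); W=np.stack([xs/1000,np.full_like(xs,y/1000),np.full_like(xs,zs)],-1)
    Rm=rot(c); rv=cv2.Rodrigues(Rm.T)[0]; tv=-Rm.T@np.array(c['xyz'])
    uv=cv2.projectPoints(W,rv,tv,K(c),np.array(c['dist'],float))[0].reshape(-1,2)
    pr=np.stack([map_coordinates(im[...,k].astype(float),[uv[:,1],uv[:,0]],order=1) for k in range(3)],-1)
    g=np.gradient(cv2.GaussianBlur(pr,(1,9),0),axis=0); m=np.linalg.norm(g,axis=1)
    pk=[i for i in range(6,len(m)-6) if m[i]==m[i-6:i+7].max() and m[i]>1.5]
    return [(float(xs[i]),round(float(m[i]),1)) for i in pk]
def report(c,im):
    for y in (90,105,120,135,150): print('green',y,edges(c,im,y,.080,505,625))
    for y in (220,225,230): print('cream',y,edges(c,im,y,.091,495,635))
    for y in (260,275,290,310): print('wood',y,edges(c,im,y,.100,490,640))
E
python3 - <<'E'
from edge import *
robot.ungrasp()
robot.move_to([.465,.117,.13],q(92.1)); robot.move_linear([.465,.117,.055])
robot.move_linear([.5175,.119,.055],rate=.06); print(robot.get_tcp_pos(),robot.get_force().round(1))
robot.move_linear([.465,.117,.055]); robot.move_linear([.47,.17,.33])
c,im,d=cam('wrist'); P=cloud(c,d); print(green(c,im)); print(*wood(c,im,P),sep='\n'); cv2.imwrite('pics/s4.png',im[...,::-1]); np.savez('s4.npz',im=im,P=P,d=d,c=np.array(c,dtype=object)); print(robot.get_t())
report(c,im)
E
```

```text
[0.5173419  0.11903172 0.05505086] [ 1.   0.9 -0.3]
{'rect': [569.0, 119.3, 81.2, 105.6, 2.1], 'mean': [567.6, 120.0], 'L': [81.1, 105.8], 'major': np.float64(93.16), 's': [240, 215, 78, 55, 4116]}
{'rect': [562.9, 297.4, 119.6, 108.6, 2.1], 'mean': [549.8, 289.5], 'L': [91.4, 127.6], 'major': np.float64(136.89), 's': [369, 206, 89, 84, 4905]}
{'rect': [563.9, 229.0, 105.9, 31.9, 2.7], 'mean': [562.2, 228.8], 'L': [31.3, 106.3], 'major': np.float64(2.31), 's': [347, 208, 26, 73, 1670]}
28.5333
green 90 [(512.0, 5.5), (530.0, 3.8), (613.25, 7.6)]
green 105 [(511.5, 5.6), (529.5, 3.9), (612.5, 7.8)]
green 120 [(511.0, 5.5), (528.75, 3.7), (612.0, 7.7)]
green 135 [(510.25, 5.7), (528.25, 3.6), (611.5, 7.6)]
green 150 [(509.75, 5.4), (527.75, 3.6), (611.0, 7.5)]
cream 220 [(513.5, 4.0), (619.25, 15.0)]
cream 225 [(513.5, 3.7), (619.0, 15.1)]
cream 230 [(496.5, 8.9), (513.25, 4.1), (619.0, 14.9)]
wood 260 [(505.25, 4.5), (623.25, 5.1)]
wood 275 [(504.5, 3.9), (622.75, 3.4)]
wood 290 [(503.75, 3.4), (552.25, 6.9), (597.5, 1.5), (603.25, 2.3), (622.25, 6.6), (630.5, 1.7)]
wood 310 [(503.25, 3.5), (551.5, 5.6), (568.75, 9.2)]
```

Green's axis and the cream axis agree within about 0.8 mm (570.4 against 569.4–570.2 at y=120). Going in.

Run:
```python
from edge import *
robot.gripper_close()
A=lambda y:[.5723-.0375*(y-.064),y,.078]
p=A(.025); robot.move_to([p[0],.025,.15],q(2.1)); robot.move_linear(p)
r=robot.move_linear(A(.17),rate=.07,f_stop=12); print(r,robot.get_tcp_pos(),robot.get_force().round(1))
if not r:
    r=robot.move_linear(A(.232),rate=.02,f_stop=15); print(r,robot.get_tcp_pos(),robot.get_force().round(1),robot.get_t())
    for i in range(4): robot.wait(.1); print(robot.get_force().round(1),robot.get_tcp_pos().round(4))
print(robot.get_t())
```

```text
False [0.56832202 0.16990726 0.07797812] [ 0.2 -0.8  0.5]
True [0.56663897 0.21190829 0.07773603] [ 0.7 -2.9  2.8] 35.15
[ 1.  -1.8  1.3] [0.5666 0.2119 0.0776]
[ 0.2 -1.4  0.4] [0.5666 0.2119 0.0776]
[ 0.4  0.1 -0.2] [0.5665 0.2119 0.0775]
[0.2 0.3 0. ] [0.5665 0.2119 0.0775]
35.55
```

It stopped exactly at the predicted home position (0.212), but the force relaxed away. I'll lean in small increments and hold.

Run:
```python
from edge import *
x=.5666; y=robot.get_tcp_pos()[1]; n=0
for i in range(24):
    y+=.0005
    r=robot.move_linear([x,y,.078],rate=.01,f_stop=24); F=robot.get_force(); robot.wait(.06); G=robot.get_force()
    print(r,round(y,4),robot.get_tcp_pos()[1].round(4),F.round(1),G.round(1))
    if r or -G[1]>15: break
for i in range(5): robot.wait(.1); print(robot.get_force().round(1))
print(robot.get_t())
```

```text
False 0.2124 0.212 [-0.6 -5.5 -1.1] [ 0.3 -4.5 -1.2]
False 0.2129 0.212 [-0.9 -8.   0.1] [-0.4 -8.5 -1. ]
False 0.2134 0.212 [ -0.7 -10.2  -0.6] [ -0.9 -10.3  -0.4]
False 0.2139 0.2121 [ -1.7 -13.   -0.3] [ -1.8 -12.9  -1. ]
False 0.2144 0.2121 [ -0.5 -16.5   0. ] [ -2.1 -15.3   1.1]
[ -1.4 -15.5   0.3]
[ -0.8 -15.3  -0.1]
[ -1.3 -15.5  -0.5]
[ -1.1 -16.   -0.6]
[ -1.9 -15.6  -0.7]
37.5917
```

The steady 15.5 N lean held on the hard stop. I'll retreat and check.

Run:
```python
from edge import *
robot.move_linear([.568,.17,.078],rate=.08); robot.move_linear([.568,.15,.2]); robot.move_to([.49,.17,.33],q(92.1))
c,im,d=cam('wrist'); P=cloud(c,d); print(green(c,im)); print(*wood(c,im,P),sep='\n'); cv2.imwrite('pics/s5.png',cv2.resize(im[150:300,250:480,::-1],None,fx=3,fy=3)); print(robot.get_t(),robot.get_force().round(1))
for y in (225.5,228,231): print('green',y,edges(c,im,y,.08,505,640))
```

```text
{'rect': [564.3, 227.3, 78.8, 9.8, 1.9], 'mean': [564.6, 227.9], 'L': [8.7, 80.4], 'major': np.float64(1.17), 's': [354, 201, 9, 55, 341]}
{'rect': [563.2, 297.1, 118.8, 109.2, 2.0], 'mean': [559.3, 297.8], 'L': [108.1, 115.7], 'major': np.float64(18.08), 's': [370, 191, 91, 86, 6789]}
{'rect': [565.0, 233.1, 105.5, 22.9, 2.0], 'mean': [561.5, 233.7], 'L': [22.4, 97.1], 'major': np.float64(3.06), 's': [355, 194, 19, 75, 1140]}
40.4167 [-0.4 -0.5  0.4]
green 225.5 [(513.0, 8.6), (524.0, 3.8), (607.5, 6.4), (621.75, 4.1)]
green 228 [(507.5, 2.7), (516.0, 12.1), (524.0, 3.8), (607.5, 8.2), (622.0, 1.9), (627.75, 2.9)]
green 231 [(511.5, 2.8), (521.0, 9.0), (524.5, 3.0), (607.75, 5.5), (632.75, 4.0)]
```

View pics/s5.png

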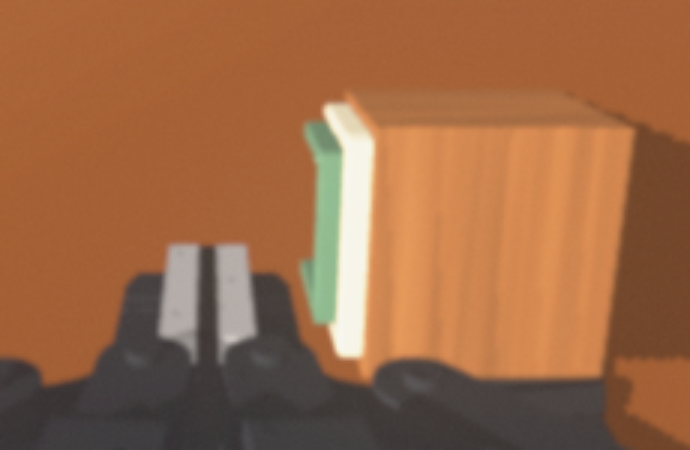

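The green (320–342) and cream (342–373) strips each stand about 10 mm proud, and they're centred and square. Handing in.

```bash
python3 -c "
from workcell import robot
print(robot.sign_off())"
```

```text
the job is handed in; nothing more can be done
None
```

The green cubby is fully home in the cream one, and the cream one is home in the wooden one. I leaned on it at about 15.5 N for half a second, backed the arm clear and handed the job in at about 40 s; no verdict was returned.

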